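Find and release the latched filter key of a colorimeter

TASK

One of the four blue filter keys of the white colorimeter has been left latched down and keeps its lamp on. With a fingertip, tap the four keys lightly in turn, from the leftmost to the rightmost, to feel which one does not give, then press that key fully down and let it go so that all four keys stand up. Do not push in the other keys, and leave the cup, bottles, tin and stopper where they are: nothing is to be gripped or lifted.

Things in the scene. Friction and masses are not known exactly. Their poses are not given: they have to be found in the camera images.
- colorimeter: white bench colorimeter, fixed, 180 (x) x 230 (y) mm; origin: centre of its underside on the bench, x to its back, y to its left along the key row, z up. Its front deck, 60 mm high, carries four identical blue keys in a row 48 mm in front of the origin, 45 mm apart. Its rear 72 mm are 84 mm high. Exactly one key, not always the same, starts latched down.
- key_1: leftmost blue key, at y +67.5 mm; cap 30 x 24 mm, origin: middle of its flat top; moves only down, 7.8 mm. Free: top 72 mm above bench, gives from 1.2 N, 1 mm per further 0.8 N, springs back. If latched: top at 68 mm, firm up to 4.4 N; pressed 2.5 mm further (6.5 N) or to its stop (7.5 N) the catch lets go; once let go it springs fully up and stays up
- key_2: second from the left blue key, at y +22.5 mm; cap 30 x 24 mm, origin: middle of its flat top; moves only down, 7.8 mm. Free: top 72 mm above bench, gives from 1.2 N, 1 mm per further 0.8 N, springs back. If latched: top at 68 mm, firm up to 4.4 N; pressed 2.5 mm further (6.5 N) or to its stop (7.5 N) the catch lets go; once let go it springs fully up and stays up
- key_3: third from the left blue key, at y -22.5 mm; cap 30 x 24 mm, origin: middle of its flat top; moves only down, 7.8 mm. Free: top 72 mm above bench, gives from 1.2 N, 1 mm per further 0.8 N, springs back. If latched: top at 68 mm, firm up to 4.4 N; pressed 2.5 mm further (6.5 N) or to its stop (7.5 N) the catch lets go; once let go it springs fully up and stays up
- key_4: rightmost blue key, at y -67.5 mm; cap 30 x 24 mm, origin: middle of its flat top; moves only down, 7.8 mm. Free: top 72 mm above bench, gives from 1.2 N, 1 mm per further 0.8 N, springs back. If latched: top at 68 mm, firm up to 4.4 N; pressed 2.5 mm further (6.5 N) or to its stop (7.5 N) the catch lets go; once let go it springs fully up and stays up
- cup: small grey plastic cup, 38 mm wide, 37 mm high, loose on the raised rear of the colorimeter; a bystander, to be left alone; origin at the centre of its underside
- amber: amber glass bottle with flat stopper, 44 mm wide, 78 mm high, loose on the bench left of the colorimeter; a bystander, to be left alone; origin at the centre of its underside
- clear_bottle: clear glass bottle with stopper, 36 mm wide, 84 mm high, loose on the bench right of the colorimeter; a bystander, to be left alone; origin at the centre of its underside
- tin: round steel tin, 70 mm wide, 33 mm high, loose on the bench, far left; a bystander, to be left alone; origin at the centre of its underside
- stopper: clear glass stopper, 39 mm wide, 22 mm high, loose on the bench, far right; a bystander, to be left alone; origin at the centre of its underside

How it is judged (in metres and radians):
On the way, in this order (a step that is already met when the one before it is completed fails the run):
1. the leftmost key is tapped with the fingers while the latched key is still down (contact force between the fingers and key_1 above 0.5 N and z of any of key_1, key_2, key_3, key_4 in the frame of colorimeter below 0.069 m), for 0.02 s.
2. the second from the left key is tapped with the fingers while the latched key is still down (contact force between the fingers and key_2 above 0.5 N and z of any of key_1, key_2, key_3, key_4 in the frame of colorimeter below 0.069 m), for 0.02 s.
3. the third from the left key is tapped with the fingers while the latched key is still down (contact force between the fingers and key_3 above 0.5 N and z of any of key_1, key_2, key_3, key_4 in the frame of colorimeter below 0.069 m), for 0.02 s.
4. the rightmost key is tapped with the fingers while the latched key is still down (contact force between the fingers and key_4 above 0.5 N and z of any of key_1, key_2, key_3, key_4 in the frame of colorimeter below 0.069 m), for 0.02 s.
5. the latched key has been released: all four keys stand fully up (z of each of key_1, key_2, key_3, key_4 in the frame of colorimeter above 0.0705 m), for 0.2 s.
At the end, for the whole second after the job is handed in: All four keys stand fully up (each within 1.5 mm of its top position) and every loose bystander is within 20 mm of where it was (all of step 5 and distance of each of cup, amber, clear_bottle, tin, stopper from where it was at the start of the episode below 0.02 m); the robot touches nothing.
It fails at once if a key that was not latched is pushed in more than 5 mm (distance of any of key_1, key_2, key_3, key_4 from where it was at the start of the episode above 0.005 m).
It fails at once if the cup, a bottle, the tin or the stopper is lifted, carried or knocked more than 20 mm (distance of any of cup, amber, clear_bottle, tin, stopper from where it was at the start of the episode above 0.02 m).
It also fails if it takes over 48 s, if anything falls off the work surface, if the arm or the gripper's body presses on something with over 40 N, if the wrist force passes 120 N, or if a joint passes its speed limit or range.

ROBOT

A 6-joint arm with a two-finger parallel gripper is mounted at the origin on a cart in front of the work surface, level with it; the furniture and walls round the work are solid. World frame = base frame: x ahead of the robot, y to its left, z up, the work surface at z = 0. Lengths are in mm, angles in degrees, forces in N, time in s.
With the tool pointing down it reaches from about 350 to 850 mm from the base axis. Payload 8.1 kg.
Tool frame: the origin (TCP) lies midway between the tips of the shut fingers; the grasp point (between the pads) lies 19 mm behind it (bot.grip_depth is the distance from the TCP to the grasp point, in mm); z points along the fingers, x is the direction in which the jaws open and shut, and the axes are right-handed (so a half turn about z gives the same grasp; the last joint's range is limited). The gripper opens to 85 mm and grips with 20 to 120 N. Pads are 22 mm wide; open, the fingers measure 114 mm over their backs; the gripper's body (76 mm by 85 mm) begins 54 mm behind the grasp point. The pads swing forward as they close: fully open they stand 13 mm farther back than shut.
Start: joints at [-71.012, 7.471, 85.268, -0, 87.261, -4.893], TCP at [242.922, -548.629, 231.292] pointing down, gripper open.
Joint ranges: [-169.43, 169.43], [-51.17, 129.36], [1.28, 143.12], [-76.62, 256.62], [0, 156.53], [-152.29, 152.29]. Speed limits (degrees/s): [136.94, 136.94, 159.86, 180, 180, 180].

INTERFACE

Orientations are given as [roll, pitch, yaw] about the fixed x, y, z axes, in that order (R = Rz(yaw) Ry(pitch) Rx(roll)).
In Python, from workcell import bot, grab_frame, calibration gives the robot as it stands.
- The arm moves only by the tool servo_tool, never from a script. Its argument "series" is a list of rows, each a list of 3 entries, a list of its own where there are three numbers: the shift along the tool's x, y, z in mm, then the turn, a rotation vector about the tool's x, y, z in rad, then the finger opening in mm, from 0 to 85.4. In form: [[[x, y, z], [rx, ry, rz], gripper], ...]. A call has 1 to 5 rows; each row is the pose to reach, as a shift and turn from the pose commanded when the call began, along the tool's axes at that moment; what a row does not reach only later rows make up. A row lasts 1/10 s, in which the tool goes at most 50 mm and 8.59 degrees, less where a joint would pass 70% of its speed; a pose out of reach is approached as far as the arm can. A call with a gripper value outside its range is refused whole. The fingers move at their own pace and stop on an object; "grip_force" is the grip in N (left out, the last holds). Time passes only in rows, so rows that repeat a pose let the fingers close. It gives the time, the measured TCP pose, the force and the opening at its end, in the units of the state.
- bot.read_state(): the state, without advancing time (a new reading comes with each control period).
- grab_frame(name): name is "scene" or "side" or "wrist"; returns the picture (400x640x3 uint8, blue, green, red); there is no depth.
- calibration(name): a dict with "fx", "fy", "cx", "cy" (pixels), "R" (3x3) and "t" (3): a world point X has camera coordinates R X + t. Camera axes: x right, y down, z forward; pixel columns grow to the right and rows downward; lengths in mm; the calibration is good to about 2 mm. A picture is of the moment at which its call begins: read the wrist's pose just before it. calibration takes no time and is no camera call; for the wrist camera it gives the pose at the moment of the call.
- bot.finish_job(): hands the job in, once; it reports no verdict.
The state is a dict: "clock": time; "joint_positions": joint angles; "dq": joint speeds; "joint_efforts": joint torques, N m; "ee_pos": TCP position; "orientation": TCP orientation; "ft_force": force on the tool from outside, world axes, zero at the start; "wrist_torque": the same for the moment, N m; "width": opening from 0.0 (shut) to 1.0 (fully open).
Only numpy, scipy, OpenCV 4.12 (cv2) and the standard library are available. Lean on these libraries where they do the work, as an engineer would, in place of code of your own. Each camera call takes 0.05 s, during which the arm holds its last target. There are 200 camera calls.

## Working session

There is one attempt and no reset: what is moved stays moved. The work goes in short steps, Python scripts to look and compute and a tool call to move; the robot and the scene stay as the last step left them, time stands still between calls to the robot, and variables do not carry over. Pictures are saved under pics/ and viewed, about 8 in all and at most 12, crops included, and the job is handed in when it is done.

Besides the shell and the picture viewer there is one more tool, called after "Request:" as a command line: name --argument value ..., lists and objects as JSON in quotes. servo_tool: Moves the arm, as the interface text tells. Its arguments: {"type":"object","properties":{"series":{"type":"array","items":{"type":"array"}},"grip_force":{"type":"number"}},"required":["series"]}

```bash
mkdir -p pics
python3 - <<'E'
from workcell import bot, grab_frame, calibration
import cv2
for n in ("scene","side"):
    cv2.imwrite(f"pics/{n}0.png",grab_frame(n)); c=calibration(n); print(n,c)
s=bot.read_state(); print(s)
E
```

```text
scene {'fx': 419.8430560768745, 'fy': 419.8430560768745, 'cx': 308.7301504456918, 'cy': 197.03145348941672, 'R': array([[-0.66366441, -0.7477383 ,  0.020904  ],
       [-0.32658342,  0.26449545, -0.90740588],
       [ 0.67297312, -0.60903989, -0.41973515]]), 't': array([348.47981163, 242.1343093 , 924.34265872])}
side {'fx': 400.95533408611993, 'fy': 400.95533408611993, 'cx': 310.9194801318693, 'cy': 202.5954052668032, 'R': array([[ 0.98532735, -0.17014926,  0.01338779],
       [-0.07753946, -0.51614293, -0.85298541],
       [ 0.15204485,  0.83943177, -0.52176303]]), 't': array([-550.29393813,  127.26449653, 1469.90489143])}
{'clock': 0.1, 'joint_positions': array([-7.10133070e+01,  7.51116222e+00,  8.53240603e+01, -1.67146503e-03,
        8.72614118e+01, -4.89445488e+00]), 'dq': array([-0.08765705, -0.07338005, -0.13410277, -0.04266055, -0.01104944,
       -0.0112485 ]), 'joint_efforts': array([ 7.98837282e-04, -5.70951104e+01, -5.01941299e+01, -1.64930671e-04,
        8.12931190e-03, -7.06593551e-05]), 'ee_pos': array([ 242.73794209, -548.15739059,  230.33557429]), 'orientation': array([-1.79993418e+02,  9.64244124e-02, -6.61187653e+01]), 'ft_force': array([-0.61861334, -0.38979375,  0.05843943]), 'wrist_torque': array([-0.05830637,  0.01811119, -0.01417749]), 'width': 1.0012123206869692}
```

View pics/scene0.png

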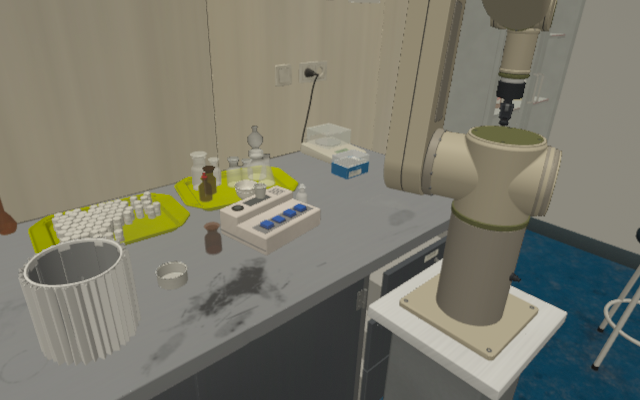

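View pics/side0.png

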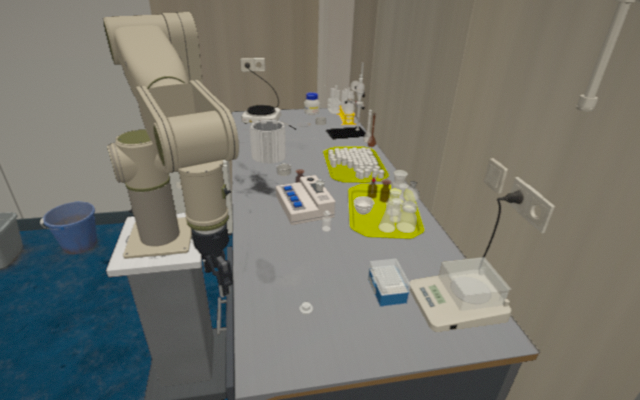

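The scene view shows the blue keys in a row at about (267,226) to (300,208), with key_1 at the left. The side view shows them at about (287,188) to (297,206), with the amber bottle behind, the clear bottle at (326,222), and the cup on the rear deck. Next I'll triangulate the keys.

```bash
cat > h.py <<'E'
import cv2, numpy as np
from workcell import bot, grab_frame, calibration
def blobs(img,roi=None,amin=8):
    hsv=cv2.cvtColor(img,cv2.COLOR_BGR2HSV)
    m=cv2.inRange(hsv,(100,120,50),(130,255,255))
    if roi:
        k=np.zeros_like(m); x0,y0,x1,y1=roi; k[y0:y1,x0:x1]=255; m&=k
    n,l,s,c=cv2.connectedComponentsWithStats(m)
    return [(c[i],s[i]) for i in range(1,n) if s[i,4]>=amin]
def ray(c,p):
    d=c['R'].T@np.array([(p[0]-c['cx'])/c['fx'],(p[1]-c['cy'])/c['fy'],1]); return -c['R'].T@c['t'],d
def plane(c,p,z):
    o,d=ray(c,p); return o+d*(z-o[2])/d[2]
def tri(c1,p1,c2,p2):
    P=[np.array([[c['fx'],0,c['cx']],[0,c['fy'],c['cy']],[0,0,1]])@np.c_[c['R'],c['t']] for c in(c1,c2)]
    X=cv2.triangulatePoints(P[0],P[1],np.array(p1,float),np.array(p2,float)); return (X[:3]/X[3]).ravel()
E
python3 - <<'E'
from h import *
c1,c2=calibration('scene'),calibration('side')
b1=sorted(blobs(cv2.imread('pics/scene0.png'),(250,195,320,240)),key=lambda b:b[0][0])
b2=sorted(blobs(cv2.imread('pics/side0.png'),(275,178,310,215)),key=lambda b:b[0][1])
for b in b1: print('sc',b[0].round(1),b[1],plane(c1,b[0],70).round(1))
for b in b2: print('sd',b[0].round(1),b[1],plane(c2,b[0],70).round(1))
if len(b1)==len(b2):
    for a,b in zip(b1,b2): print(tri(c1,a[0],c2,b[0]).round(1))
E
```

```text
sc [266.3 223.6] [261 221  12   7  58] [484.2 187.7  70. ]
sc [278.1 218.5] [273 216  12   6  47] [487.4 145.9  70. ]
sc [289.4 212.5] [284 209  12   8  63] [495.7  99.8  70. ]
sc [299.9 207.3] [294 204  12   7  59] [502.3  56.   70. ]
sd [287.5 187.7] [284 186   8   4  24] [490.  176.4  70. ]
sd [294.2 198.9] [287 192  15  15  98] [505.  83.  70.]
```

Request:
servo_tool --series '[[[-30,-27,0],[0,0,-0.14],0],[[-60,-54,0],[0,0,-0.28],0],[[-92,-84,0],[0,0,-0.42],0],[[-124,-114,0],[0,0,-0.56],0],[[-158,-145,0],[0,0,-0.7],0]]'

```text
clock: 0.6
ee_pos: [311.6, -343.8, 230.7]
orientation: [-180.0, 0.0, -25.7]
ft_force: [1.1, -0.5, 0.7]
width: 0.141
```

Request:
servo_tool --series '[[[-6,-48,0],[0,0,-0.12],0],[[-12,-96,0],[0,0,-0.24],0],[[-18,-144,0],[0,0,-0.36],0],[[-24,-192,0],[0,0,-0.48],0],[[-30,-238,0],[0,0,-0.59],0]]'

```text
clock: 1.1
ee_pos: [389.0, -116.4, 231.1]
orientation: [-180.0, -0.0, 8.1]
ft_force: [1.0, -0.5, -0.5]
width: 0.001
```

```bash
python3 -c "
from h import *
s=bot.read_state();print(s['ee_pos'],s['orientation'])
c=calibration('wrist');R=c['R'];print((-R.T@c['t']).round(), R.round(2),c['fx'])"
```

```text
[ 388.96906695 -116.37746363  231.10485476] [-1.79998343e+02 -9.04388873e-03  8.06174385e+00]
[380. -51. 374.] [[ 0.99  0.14  0.  ]
 [ 0.13 -0.96  0.26]
 [ 0.04 -0.26 -0.96]] 305.8313106241811
```

Request:
servo_tool --series '[[[25,-43,0],[0,0,0],0],[[50,-86,0],[0,0,0],0],[[75,-129,0],[0,0,0],0],[[100,-172,0],[0,0,0],0],[[122,-210,0],[0,0,0],0]]'

```text
clock: 1.6
ee_pos: [481.6, 108.7, 231.0]
orientation: [-180.0, 0.0, 7.8]
ft_force: [0.3, -0.3, 0.0]
width: 0.006
```

Request:
servo_tool --series '[[[6,-10,0],[0,0,0],0],[[6,-10,0],[0,0,0],0]]'

```text
clock: 1.8
ee_pos: [485.8, 118.4, 230.6]
orientation: [-180.0, 0.1, 8.0]
ft_force: [-1.0, -0.0, 0.5]
width: 0.001
```

Run:
```python
from h import *
s=bot.read_state();print(s['ee_pos'],s['orientation'])
c=calibration('wrist'); im=grab_frame('wrist'); cv2.imwrite('pics/w1.png',im)
np.savez('pics/w1.npz',**c)
for b in blobs(im,amin=60): print(b[0].round(1),b[1],plane(c,b[0],72).round(1))
```

```text
[485.80050659 118.42203453 230.61828472] [-1.79996179e+02  8.03946905e-02  7.96475509e+00]
[68.4 52.6] [    0     0   134   114 13409] [245. 211.  72.]
[334.8 125.3] [319 112  32  27 816] [492.5 181.4  72. ]
[335.1 170.5] [320 159  31  24 727] [499.5 138.4  72. ]
[335.3 213.4] [321 202  30  24 696] [506.4  94.5  72. ]
[ 74.3 322.6] [   0  236  138  164 8945] [230.6 -76.2  72. ]
[342.6 246.6] [334 242  16  16 147] [519.7  59.1  72. ]
```

View pics/w1.png

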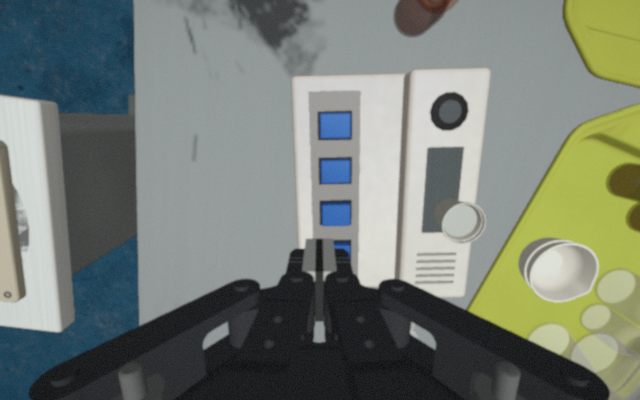

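The wrist view shows the keys at (335,125), (335,170) and (335,213), with key 4 at about (340,250) half hidden by the fingers. The cup is at (462,221) on the rear. I'll take a second wrist view from a lower pose shifted left, to get the heights.

Request:
servo_tool --series '[[[0,-20,20],[0,0,0],0],[[0,-45,45],[0,0,0],0],[[0,-70,70],[0,0,0],0],[[0,-70,70],[0,0,0],0],[[0,-70,70],[0,0,0],0]]'

```text
clock: 2.35
ee_pos: [475.8, 184.9, 160.8]
orientation: [179.9, 0.1, 7.8]
ft_force: [-0.1, -0.0, 0.8]
width: 0.0
```

Run:
```python
from h import *
s=bot.read_state();print(s['ee_pos'],s['orientation'],s['ft_force'])
c=calibration('wrist'); im=grab_frame('wrist'); cv2.imwrite('pics/w2.png',im)
np.savez('pics/w2.npz',**c); c0=dict(np.load('pics/w1.npz'))
B=lambda im:sorted([b for b in blobs(im,(200,0,640,400),60)],key=lambda b:b[0][1])
b0,b=B(cv2.imread('pics/w1.png')),B(im)
for q in b: print(q[0].round(1),q[1],plane(c,q[0],72).round(1))
for p,q in zip(b0[:3],b): print('tri',tri(c0,p[0],c,q[0]).round(1))
p=c['R']@s['ee_pos']+c['t']; print('tcp px',c['fx']*p[0]/p[2]+c['cx'],c['fy']*p[1]/p[2]+c['cy'])
```

```text
[475.84128017 184.86005391 160.81730862] [1.79948821e+02 9.53552362e-02 7.77303276e+00] [-0.13116556 -0.03777612  0.77328304]
[338.5 211.8] [ 320  196   38   32 1163] [492.  183.2  72. ]
[352.1 258.6] [344 247  13  28 215] [509.3 144.8  72. ]
tri [492.8 181.3  65.5]
tri [505.5 139.   63.6]
tcp px 318.20653119441334 255.46359977157124
```

View pics/w2.png

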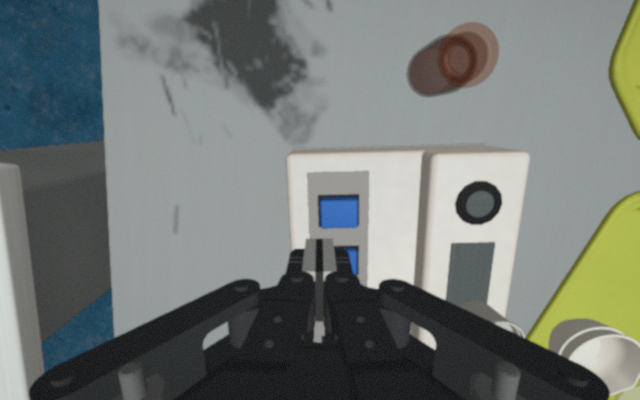

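The second view shows key 1 at (338,212), matching the first view to about 1 mm. Only part of key 2 is visible. The triangulated heights of 64 and 65 are rough, because of the short baseline and a clipped blob. With a row yaw of about 9°, k1=(492,182), k2=(499,138), k3=(506,94) and k4=(513,49). I'll find the heights by touch.

Request:
servo_tool --series '[[[8,2,30],[0,0,-0.02],0],[[16,5,60],[0,0,-0.02],0],[[16,5,80],[0,0,-0.02],0],[[16,5,80],[0,0,-0.02],0],[[16,5,80],[0,0,-0.02],0]]'

```text
clock: 2.9
ee_pos: [493.8, 182.6, 82.7]
orientation: [180.0, -0.1, 8.9]
ft_force: [0.9, -0.3, 0.2]
width: -0.001
```

Request:
servo_tool --series '[[[0,0,0],[0,0,0],0],[[0,0,5],[0,0,0],0],[[0,0,5],[0,0,0],0],[[0,0,5],[0,0,0],0]]'

```text
clock: 3.3
ee_pos: [493.1, 183.6, 76.6]
orientation: [-180.0, -0.0, 9.0]
ft_force: [-0.2, -0.8, 0.5]
width: -0.001
```

```bash
cat > look.py <<'E'
from h import *
s=bot.read_state();print(s['ee_pos'].round(2),s['orientation'].round(2),s['ft_force'].round(2))
c=calibration('wrist');im=grab_frame('scene')
cv2.imwrite('pics/s%05d.png'%(s['clock']*100),cv2.resize(im[170:260,230:350],None,fx=6,fy=6,interpolation=cv2.INTER_CUBIC))
E
python3 look.py; ls pics
```

```text
[493.06 183.57  76.62] [-1.80e+02 -2.00e-02  8.95e+00] [-0.2  -0.8   0.54]
s00330.png
scene0.png
side0.png
w1.npz
w1.png
w2.npz
w2.png
```

Request:
servo_tool --series '[[[0,0,2],[0,0,0],0],[[0,0,4],[0,0,0],0],[[0,0,5],[0,0,0],0],[[0,0,5],[0,0,0],0]]'

```text
clock: 3.75
ee_pos: [493.0, 183.5, 71.2]
orientation: [-180.0, 0.0, 8.9]
ft_force: [0.1, 0.0, 1.3]
width: 0.0
```

View pics/s00330.png

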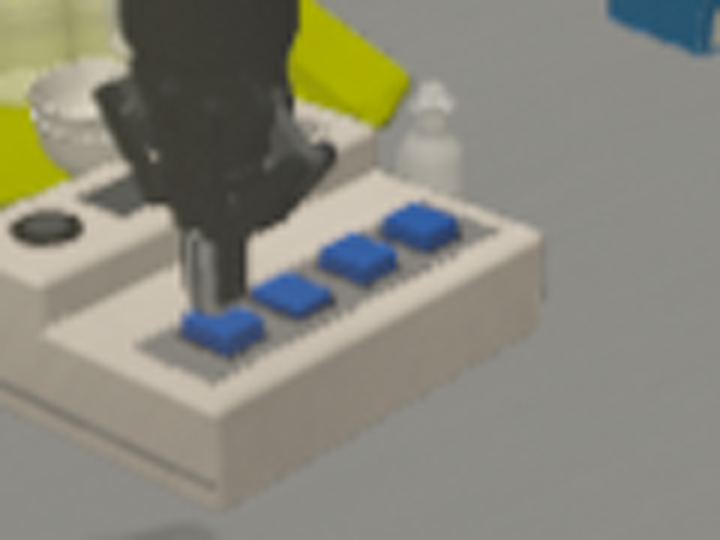

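The crop shows key 2 at (292,295) lower than keys 1, 3 and 4, so it is probably the latched one. The finger stands a little towards the back of key 1. I'll press 1 mm more and read the force.

Request:
servo_tool --series '[[[0,0,1],[0,0,0],0],[[0,0,1],[0,0,0],0],[[0,0,1],[0,0,0],0]]'

```text
clock: 4.05
ee_pos: [493.0, 183.5, 70.4]
orientation: [-180.0, -0.0, 8.9]
ft_force: [-0.1, 0.6, 1.7]
width: -0.002
```

```bash
python3 look.py
```

```text
[493.02 183.53  70.39] [-179.99   -0.      8.94] [-0.14  0.64  1.7 ]
```

Request:
servo_tool --series '[[[0,0,1],[0,0,0],0],[[0,0,1],[0,0,0],0]]'

```text
clock: 4.3
ee_pos: [493.0, 183.6, 69.3]
orientation: [-180.0, -0.0, 8.9]
ft_force: [-2.0, 0.1, 3.5]
width: 0.002
```

```bash
python3 look.py
```

```text
[493.03 183.55  69.31] [-1.7999e+02 -1.0000e-02  8.9400e+00] [-1.99  0.1   3.51]
```

Key 1 gives at about 3 N, as a free key should. Moving on to key 2, shifting 4 mm towards the robot.

Request:
servo_tool --series '[[[0,0,-10],[0,0,0],0],[[-4,23,-10],[0,0,0],0],[[-4,45,-10],[0,0,0],0],[[-4,45,-6],[0,0,0],0],[[-4,45,-4],[0,0,0],0]]'

```text
clock: 4.85
ee_pos: [496.0, 138.2, 73.3]
orientation: [-180.0, 0.0, 8.9]
ft_force: [-1.2, 0.1, -0.3]
width: 0.0
```

Request:
servo_tool --series '[[[0,0,1],[0,0,0],0],[[0,0,2],[0,0,0],0],[[0,0,3],[0,0,0],0],[[0,0,3],[0,0,0],0]]'

```text
clock: 5.25
ee_pos: [495.8, 138.8, 70.1]
orientation: [-180.0, 0.0, 9.0]
ft_force: [0.4, 0.6, -0.2]
width: -0.006
```

```bash
python3 look.py; ls pics
```

```text
[495.83 138.78  70.12] [-1.80e+02  2.00e-02  8.97e+00] [ 0.43  0.62 -0.24]
s00330.png
s00405.png
s00430.png
s00525.png
scene0.png
side0.png
w1.npz
w1.png
w2.npz
w2.png
```

There's no force at 70.1, where a free key would give about 2.7 N, so key 2 sits low. I'll go down gently to touch it.

Request:
servo_tool --series '[[[0,0,0.8],[0,0,0],0],[[0,0,1.6],[0,0,0],0],[[0,0,2.2],[0,0,0],0],[[0,0,2.2],[0,0,0],0]]'

```text
clock: 5.7
ee_pos: [496.1, 138.4, 68.2]
orientation: [-180.0, -0.0, 8.9]
ft_force: [0.3, 0.5, -0.0]
width: -0.0
```

```bash
python3 look.py
```

```text
[496.1  138.43  68.19] [-1.80e+02 -1.00e-02  8.94e+00] [ 0.29  0.45 -0.01]
```

Request:
servo_tool --series '[[[0,0,0.4],[0,0,0],0],[[0,0,0.4],[0,0,0],0],[[0,0,0.4],[0,0,0],0]]'

```text
clock: 6.05
ee_pos: [496.1, 138.4, 68.0]
orientation: [180.0, -0.0, 8.9]
ft_force: [-2.6, -0.5, 5.3]
width: -0.002
```

```bash
python3 look.py
```

```text
[496.09 138.42  67.97] [ 1.80e+02 -1.00e-02  8.94e+00] [-2.62 -0.48  5.28]
```

Key 2 is firm at 68.0 mm with about 5 N, so it is the latched key. Now keys 3 and 4.

Request:
servo_tool --series '[[[0,0,-10],[0,0,0],0],[[0,23,-10],[0,0,0],0],[[0,45,-10],[0,0,0],0],[[0,45,-5],[0,0,0],0],[[0,45,-5],[0,0,0],0]]'

```text
clock: 6.6
ee_pos: [502.7, 93.8, 72.3]
orientation: [-180.0, 0.0, 8.9]
ft_force: [1.1, -0.2, -0.2]
width: 0.0
```

Request:
servo_tool --series '[[[0,0,1],[0,0,0],0],[[0,0,2.5],[0,0,0],0],[[0,0,3.5],[0,0,0],0],[[0,0,3.5],[0,0,0],0]]'

```text
clock: 7.0
ee_pos: [503.0, 94.5, 69.3]
orientation: [-180.0, -0.0, 9.0]
ft_force: [-2.0, 0.9, 2.9]
width: -0.001
```

```bash
python3 look.py; ls pics
```

```text
[502.99  94.48  69.28] [-179.99   -0.      8.97] [-1.97  0.91  2.86]
s00330.png
s00405.png
s00430.png
s00525.png
s00570.png
s00605.png
s00700.png
scene0.png
side0.png
w1.npz
w1.png
w2.npz
w2.png
```

View pics/s00700.png

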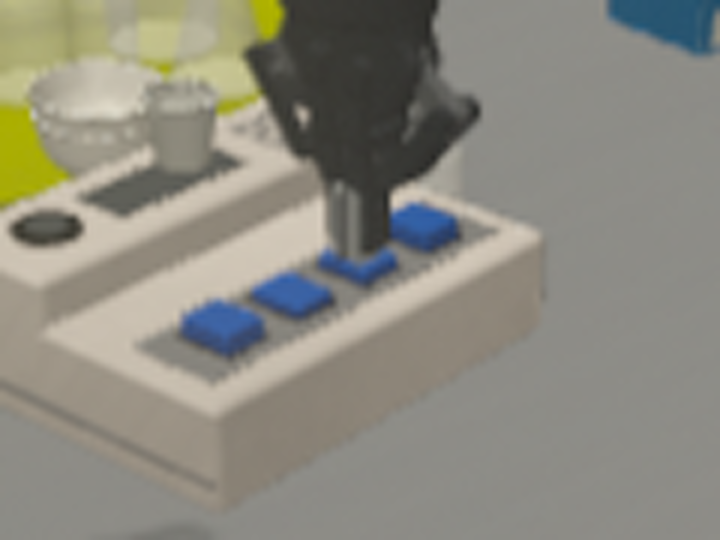

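Request:
servo_tool --series '[[[0,0,-9],[0,0,0],0],[[0,23,-9],[0,0,0],0],[[0,45,-9],[0,0,0],0],[[0,45,-4],[0,0,0],0],[[0,45,-4],[0,0,0],0]]'

```text
clock: 7.55
ee_pos: [509.6, 49.4, 72.8]
orientation: [-180.0, 0.0, 8.9]
ft_force: [0.1, -0.4, 0.2]
width: -0.007
```

Request:
servo_tool --series '[[[0,0,1],[0,0,0],0],[[0,0,2.5],[0,0,0],0],[[0,0,4],[0,0,0],0],[[0,0,4],[0,0,0],0]]'

```text
clock: 7.95
ee_pos: [509.9, 50.1, 69.2]
orientation: [-180.0, 0.0, 9.0]
ft_force: [-1.7, 1.7, 3.7]
width: -0.003
```

```bash
python3 look.py
```

```text
[509.94  50.08  69.21] [-179.98    0.      8.97] [-1.71  1.67  3.73]
```

The crop shows key 2 still low, with the finger on key 3. Key 4 also gives, at about 3.7 N. Back to key 2 to press it fully.

Request:
servo_tool --series '[[[0,0,-10],[0,0,0],0],[[0,-45,-10],[0,0,0],0],[[0,-90,-10],[0,0,0],0],[[0,-90,-4],[0,0,0],0],[[0,-90,0],[0,0,0],0]]'

```text
clock: 8.5
ee_pos: [496.0, 139.2, 69.4]
orientation: [180.0, -0.0, 9.1]
ft_force: [0.4, 0.2, -0.8]
width: 0.004
```

Request:
servo_tool --series '[[[0,0,1],[0,0,0],0],[[0,0,2.5],[0,0,0],0],[[0,0,4],[0,0,0],0],[[0,0,5],[0,0,0],0],[[0,0,5],[0,0,0],0]]'

```text
clock: 9.0
ee_pos: [496.3, 137.7, 64.8]
orientation: [-180.0, 0.0, 8.8]
ft_force: [-3.4, 2.2, 6.1]
width: 0.003
```

Request:
servo_tool --series '[[[0,0,0.8],[0,0,0],0],[[0,0,0.8],[0,0,0],0],[[0,0,-5],[0,0,0],0],[[0,0,-30],[0,0,0],0],[[0,0,-60],[0,0,0],0]]'

```text
clock: 9.5
ee_pos: [495.0, 136.9, 123.6]
orientation: [180.0, 0.2, 8.8]
ft_force: [1.6, 0.1, 0.6]
width: 0.001
```

Request:
servo_tool --series '[[[0,0,-40],[0,0,0],0],[[0,0,-40],[0,0,0],0],[[0,0,-40],[0,0,0],0]]'

```text
clock: 9.8
ee_pos: [497.4, 137.5, 165.8]
orientation: [180.0, -0.2, 8.8]
ft_force: [1.5, -0.8, -1.3]
width: -0.002
```

```bash
python3 look.py; ls -t pics | head -1
```

```text
[497.36 137.54 165.79] [179.98  -0.19   8.85] [ 1.47 -0.75 -1.25]
s00980.png
```

View pics/s00980.png

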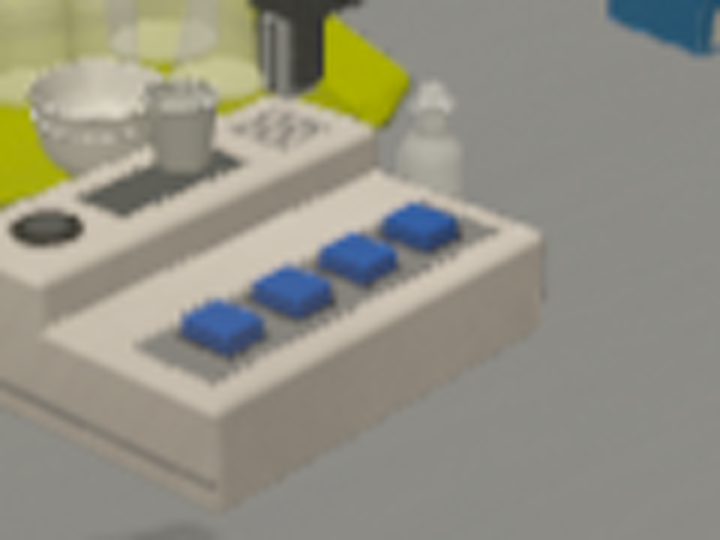

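All four keys now stand equally high, with key 2 at (292,290) showing its full side. The cup and clear bottle are in place and the arm is clear of everything. Handing the job in.

```bash
python3 -c "
from workcell import bot
print(bot.finish_job())"
```

```text
the job is handed in; nothing more can be done
None
```

I tapped the four keys from left to right and found key 2 latched, then pressed it fully and released it. The job is handed in; it reports no verdict.

- **Taps:** keys 1, 3 and 4 gave at about 3–3.7 N when pushed in roughly 2.7 mm. Key 2 offered no resistance down to 68 mm and was then firm at about 5 N. That is slightly above its stated 4.4 N firm limit, but the force readings are noisy by about 1 N. A picture taken during the key 3 tap showed key 2 still down.
- **Release:** I pressed key 2 down to 64.8 mm and a little further, then lifted clear.
- **Last check:** the final picture shows all four keys equally high, the cup and clear bottle in place, and the gripper well above everything at about 10 s. I did not look at the amber bottle, tin or stopper again, but the arm stayed clear of them.
- **Disagreements:** the scene camera placed the keys about 8–11 mm from where the wrist camera did. The heights triangulated from the wrist views came out about 7 mm too low. I relied on the wrist camera for position, shifted 4 mm towards the scene estimate from key 2 on, and on touch for heights, which matched the stated 68 and 72 mm.

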